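# Snap the filler cap onto the sewing machine oil tank and hold it down on its seal

## Task

The sewing machine's oil tank has just been topped up: pick up the orange snap cap, set it on the open filler neck and press it straight down until it clicks over the neck's lugs, then keep pressing until it sits down squarely on the black rubber seal and squeezes it firmly. Do not let go: finish while the gripper is still pressing the cap firmly down against the seal. Leave the oil bottle, the blue spool and the pin tin where they are.

Things in the scene. Friction and masses are not known exactly. Their poses are not given: they have to be found in the camera images.
- cap: Orange plastic snap cap: upright cylinder 40 mm across, 40 mm high, white dot on its flat top, about 45 g, open end down on the bench. Origin: centre of its underside, z up. Its mouth is 24 mm wide for the first 4 mm (the lip), then a 29 mm wide groove to 26 mm up; the top 14 mm are solid. Fits the neck at any yaw; grip its sides or press its top.
- seat (a point): Point on the filler neck's axis, level with the top of the unsqueezed rubber seal, 98 mm above the bench, z up. The neck is an upright steel stud 22 mm across rising 18 mm above this point; its last 6 mm taper to 15 mm. The clicked cap's underside first meets the seal at this level and can be pressed up to 4 mm lower.
- lugs (a point): Point on the neck's axis, 8.5 mm above the seat, level with four brass spring lugs that stick out 3 mm from the neck. The cap's lip meets them with its underside 3 to 4 mm above this point; starting over them takes 10 to 15 N, the force drops to 1 to 3 N as the underside passes this point, and from 4 mm below it the lugs have cleared the lip and pull the cap down 5 to 8 N (clicked).
- seal (a joint): How far the black rubber sealing ring round the neck's foot is squeezed down: 0 free, 0.004 (m) fully squeezed. Springy: about 2 N to begin, about 12 N when fully squeezed, solid beyond; it springs back up when let go. The ring is 39 mm across.
- tank: Sage green oil tank fixed on the bench, 120 mm (its x) by 170 mm (its y), 80 mm high, on a 134 by 184 mm foot; origin: centre of its underside. The neck stands 40 mm from its centre towards its own -y, on a steel boss 48 mm across whose top is 86 mm above the bench; a flat aluminium plate, under 90 mm high, covers the other half.
- oil_bottle: Bystander: small white oil bottle with a red cap, 38 mm across, 82 mm high; origin: centre of its underside.
- bobbin_spool: Bystander: empty blue plastic spool standing on end, 42 mm across, 50 mm high; origin: centre of its underside.
- pin_tin: Bystander: round aluminium pin tin with a blue lid, 57 mm across, 24 mm high; origin: centre of its underside.

How it is judged:
By the outcome, as a careful person would: the job done as asked, in the order asked, and still so for the second after the job is handed in, while the arm keeps its last pose, push and grip.
It also fails if it takes over 40 s, if anything falls off the work surface, if the arm or the gripper's body presses on something with over 40 N, if the wrist force passes 120 N, or if a joint passes its speed limit or range.

## Robot

A 6-joint arm with a two-finger parallel gripper is mounted at the origin on the work surface. World frame = base frame: x ahead of the robot, y to its left, z up, the work surface at z = 0. Lengths are in m, angles in rad, forces in N, time in s.
With the tool pointing down it reaches from about 0.375 to 0.9 m from the base axis. Payload 3.1 kg.
Tool frame: the origin (TCP) lies at the centre of the arm's flange, where the gripper is bolted on; the fingertips stand robot.tip_extent ahead of it and the grasp point (between the pads) lies 164 mm ahead of it (robot.tip_extent is the distance from the TCP to the fingertips, in m); z points along the fingers, y is the line along which they close (so a half turn about z gives the same grasp; the last joint's range is limited). The gripper opens to 87 mm and grips with 3 to 60 N. Pads are 19 mm wide; open, the fingers measure 117 mm over their backs; the gripper's body (75 mm by 190 mm) begins 51 mm behind the grasp point.
Start: joints at [-0.178, 0.527, 1.433, -0, 1.181, -0.178], TCP at [0.625, 0, 0.405] pointing down, gripper open.
Joint ranges: [-3.08, 3.08], [-0.75, 2.2], [0.22, 2.44], [-1.43, 4.57], [0, 2.65], [-2.85, 2.85]. Speed limits (rad/s): [2.79, 2.79, 3.14, 3.14, 3.14, 3.14].

## Interface

Orientations are given as a unit quaternion [x, y, z, w].
In Python, from rig import get_obs, camera, hand_in, cut_out, robot gives the robot as it stands.
- The arm moves only by the tool step_arm, never from a script. Its argument "rows" is a list of rows, each a list of 6 numbers: the shift along the world's x, y, z in m, then the turn, a rotation vector about the world's x, y, z in degrees. A call has 1 to 12 rows; each row shifts and turns the commanded pose from where the row before left it; what a row does not reach is not made up. A row lasts 1/8 s, in which the tool goes at most 62.5 mm and 10.7 degrees, less where a joint would pass 70% of its speed; a pose out of reach is approached as far as the arm can. A call is refused whole if a number of a shift passes 0.0625 or a number of a turn 10.7, either way. A call with a gripper value outside its range is refused whole. "jaw" is the finger opening in m, from 0 to 0.087, set as the call begins (left out, the last holds). The fingers move at their own pace and stop on an object; "squeeze" is the grip in N (left out, the last holds). Time passes only in rows, so rows that do not move let the fingers close. It gives the time, the measured TCP pose, the force, the opening and the grip force at its end, in the units of the state.
- get_obs(): the state, without advancing time (a new reading comes with each control period).
- camera(name): name is "scene" or "side" or "wrist"; returns a dict with "pixels" (420x560x3 uint8, blue, green, red), "depth" (420x560 float32, m along the optical axis (not along the pixel's ray), 0 where there is no reading), "fov_y" (degrees; the focal length in pixels is half the picture's height over the tangent of half this angle, whatever the lens; pixels are square), "cx", "cy" (the principal point, pixels), "k1" (the pictures are not rectified: a ray, as slopes to the right and down, at radius r is drawn at 1 + k1 r^2 times it, then the intrinsics apply), "extrinsics" (4x4, takes a point from camera to world coordinates); the wrist camera has in their place "mount" (4x4, takes a point from camera to tool coordinates, whose origin is the TCP and whose axes are the flange's). Camera axes: x right, y up, looking along -z (the intrinsics and any distortion apply to the point x, -y, -z); pixel columns grow to the right and rows downward; lengths in m; the calibration is good to about 2 mm. A picture is of the moment at which its call begins: read the wrist's pose just before it.
- hand_in(): hands the job in; it is judged then, once.
Trained networks look in the newest picture that a camera, given by its name, has taken for a name from the list of things; names that differ only in an ending like _2 or _b are one class to them, and where a whole thing is asked for, a point or a joint stands for the part that bears it (a point fixed in the world has none). Each returns a list of dicts, best first, with "confidence" (0 to 1); they miss things now and then, are a little off and sometimes report something else, mostly with a low value. They report only what shows in the picture. A call takes as long as a camera call.
- cut_out(label, camera): "region" (420x560 bool, what is visible of it) and "extent" ([centre column, centre row, width, height] in pixels, round what is visible of it).
The state is a dict: "time": time; "q": joint angles; "joint_velocities": joint speeds; "joint_torque": joint torques, N m; "position": TCP position; "tool_rot": TCP orientation; "ft_force": force on the tool from outside, world axes, zero at the start; "moment": the same for the moment, N m; "grip_width": finger opening in m; "grip_force": force on a finger pad.
Only numpy, scipy, OpenCV 4.12 (cv2) and the standard library are available. Lean on these libraries where they do the work, as an engineer would, in place of code of your own. Each camera call takes 0.05 s, during which the arm holds its last target. There are 200 camera calls.

## Working session

There is one attempt and no reset: what is moved stays moved. The work goes in short steps, Python scripts to look and compute and a tool call to move; the robot and the scene stay as the last step left them, time stands still between calls to the robot, and variables do not carry over. Pictures are saved under pics/ and viewed, at most 10 in all, crops included, and the job is handed in when it is done.

Besides the shell and the picture viewer there is one more tool, called after "Call:" as a command line: name --pt "numbers of a row" for each row, then --argument value for the rest. step_arm: Moves the arm, as the interface text tells. Its arguments: {"type":"object","properties":{"rows":{"type":"array"},"jaw":{"type":"number"},"squeeze":{"type":"number"}},"required":["rows"]}

```bash
mkdir -p pics; cat > h.py <<'E'
import numpy as np, cv2
from scipy.spatial.transform import Rotation as R
from rig import get_obs, camera, hand_in, cut_out, robot
def pts(c, obs=None):
    h,w=c["depth"].shape; f=h/2/np.tan(np.radians(c["fov_y"])/2)
    u,v=np.meshgrid(np.arange(w)*1.0,np.arange(h)*1.0)
    K=np.array([[f,0,c["cx"]],[0,f,c["cy"]],[0,0,1]])
    s=cv2.undistortPoints(np.stack([u,v],-1).reshape(-1,1,2),K,np.array([c["k1"],0,0,0,0.])).reshape(h,w,2)
    d=c["depth"]; P=np.stack([s[...,0]*d,-s[...,1]*d,-d,np.ones_like(d)],-1)
    if "extrinsics" in c: T=np.array(c["extrinsics"])
    else:
        T=np.eye(4); T[:3,:3]=R.from_quat(obs["tool_rot"]).as_matrix(); T[:3,3]=obs["position"]; T=T@np.array(c["mount"])
    return (P@T.T)[...,:3]
E
python3 - <<'E'
from h import *
print(robot.tip_extent)
o=get_obs();print(o)
for n in ["scene","side","wrist"]:
    o=get_obs();c=camera(n);P=pts(c,o);cv2.imwrite(f"pics/{n}0.png",c["pixels"])
    for l in ["cap","tank","seal","oil_bottle","bobbin_spool","pin_tin"]:
        for r in cut_out(l,n)[:2]:
            m=r["region"]&(c["depth"]>0)
            if m.sum()<5: continue
            q=P[m]; zt=np.percentile(q[:,2],98); t=q[q[:,2]>zt-.004]
            print(n,l,round(r["confidence"],2),np.round(r["extent"]),"ztop",zt.round(4),"topmean",t.mean(0).round(4),"mid",((np.percentile(t,2,0)+np.percentile(t,98,0))/2).round(4))
E
```

```text
0.1822
{'time': 0.0, 'q': array([-1.78519713e-01,  5.28473634e-01,  1.43391249e+00, -1.92613477e-05,
        1.18143096e+00, -1.78494981e-01]), 'joint_velocities': array([ 8.79211924e-07, -2.13933531e-04, -3.27948713e-04, -3.66735902e-04,
       -3.93785020e-05,  6.98056961e-04]), 'joint_torque': array([-5.45745443e-04, -4.40045428e+01, -1.76593530e+01,  6.32597599e-02,
        5.83207863e-02, -1.53719384e-04]), 'position': array([6.24648209e-01, 7.83887527e-05, 4.03763385e-01]), 'tool_rot': array([ 7.07112496e-01,  7.07100192e-01, -6.41629722e-04, -9.08522367e-04]), 'ft_force': array([-0.06559188,  0.03822776, -0.07511657]), 'moment': array([-0.02200376,  0.00257115,  0.04919218]), 'grip_force': 0.0, 'grip_width': 0.08710555885791149}
scene cap 0.87 [223. 338.  27.  27.] ztop 0.0431 topmean [ 0.6104 -0.2892  0.0408] mid [ 0.6105 -0.2897  0.0413]
scene cap 0.63 [338. 166.  59.  80.] ztop 0.1162 topmean [0.6113 0.0925 0.188 ] mid [0.6402 0.0715 0.2145]
scene tank 0.65 [338. 162.  59.  77.] ztop 0.3046 topmean [ 0.6468 -0.0159  0.3165] mid [ 0.6453 -0.0024  0.3251]
scene seal 0.31 [269
[... 1573 characters left out ...]
1283 0.0805]
wrist tank 0.8 [224.  42. 182.  84.] ztop 0.0821 topmean [0.5627 0.1328 0.0806] mid [0.5675 0.1283 0.0805]
wrist tank 0.39 [100. 211.  63.  49.] ztop 0.0522 topmean [ 0.4475 -0.0294  0.0509] mid [ 0.4476 -0.0297  0.0509]
wrist seal 0.45 [223.  41. 177.  82.] ztop 0.0821 topmean [0.5627 0.1328 0.0806] mid [0.5675 0.1283 0.0805]
wrist oil_bottle 0.65 [148. 373.  20.  24.] ztop 0.2777 topmean [ 0.5766 -0.0109  0.2782] mid [ 0.5767 -0.0108  0.2777]
wrist bobbin_spool 0.87 [100. 210.  60.  51.] ztop 0.0522 topmean [ 0.4475 -0.0292  0.0509] mid [ 0.4476 -0.0296  0.0509]
wrist pin_tin 0.67 [266. 292.  49.  41.] ztop 0.0262 topmean [ 0.6093 -0.1279  0.0248] mid [ 0.6093 -0.1267  0.0246]
```

```bash
python3 - <<'E'
from h import *
a=cv2.imread("pics/scene0.png")[90:380,150:430];b=cv2.imread("pics/side0.png")[90:380,150:430]
cv2.imwrite("pics/ab.png",cv2.resize(np.hstack([a,b]),(800,414)))
E
```

```text
(no output)
```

View pics/ab.png

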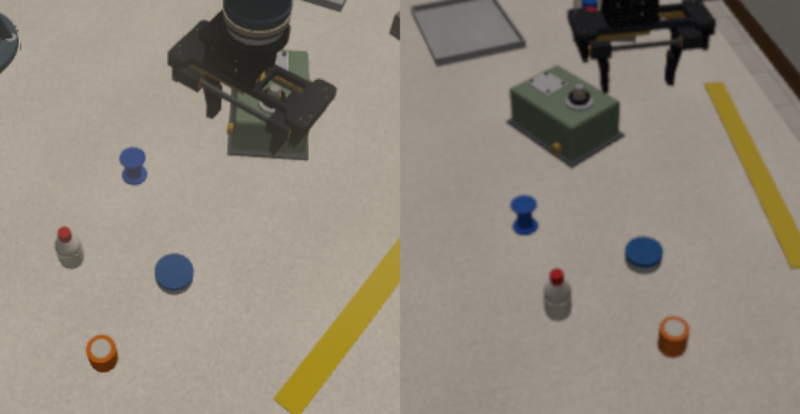

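View pics/wrist0.png

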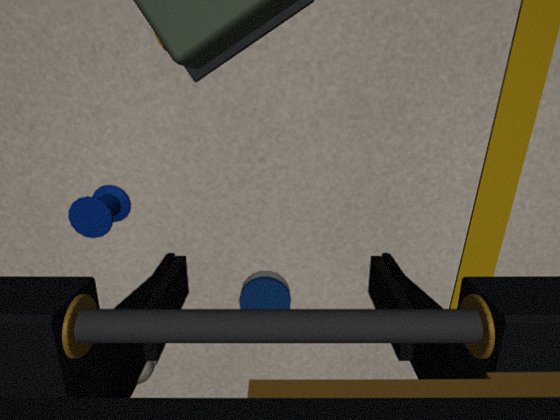

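Call:
step_arm --pt "-0.02 0.05 0 0 0 0" --pt "-0.02 0.06 0 0 0 0" --pt "-0.01 0.03 0 0 0 0" --pt "0 0 0 0 0 0" --pt "0 0 0 0 0 0" --pt "0 0 0 0 0 0"

```text
time: 1.8
position: [0.5758, 0.1382, 0.4047]
tool_rot: [0.708, 0.707, 0.0, 0.0]
ft_force: [-0.1, -0.2, 0.6]
grip_width: 0.0868
grip_force: 0.0
```

```bash
cat > look.py <<'E'
from h import *
import sys
tag=sys.argv[1]
for n in sys.argv[2].split(","):
    o=get_obs();c=camera(n);P=pts(c,o);cv2.imwrite(f"pics/{n}{tag}.png",c["pixels"]);np.save(f"pics/{n}{tag}.npy",P)
    print(o["position"],np.abs(o["joint_velocities"]).max())
    for l in sys.argv[3].split(","):
        for r in cut_out(l,n)[:2]:
            m=r["region"]&(c["depth"]>0)
            if m.sum()<5: continue
            q=P[m]; zt=np.percentile(q[:,2],98); t=q[q[:,2]>zt-.004]
            print(n,l,round(r["confidence"],2),np.round(r["extent"]),"ztop",zt.round(4),"mid",((np.percentile(t,2,0)+np.percentile(t,98,0))/2).round(4))
E
python3 look.py 1 wrist,scene,side seal,tank
```

```text
[0.57579021 0.13818033 0.40472712] 0.0029527210913199782
wrist seal 0.71 [274. 159.  52.  50.] ztop 0.1007 mid [0.5734 0.1712 0.0991]
wrist tank 0.7 [246. 116. 230. 231.] ztop 0.1114 mid [0.5736 0.1714 0.1132]
[0.57561969 0.13832509 0.40465294] 0.005103956514307669
scene seal 0.52 [340. 162.  16.  12.] ztop 0.1 mid [0.5769 0.1649 0.0984]
scene tank 0.91 [338. 162.  61.  77.] ztop 0.107 mid [0.597  0.1536 0.1693]
[0.57538584 0.13877938 0.40469766] 0.003983730127149401
side seal 0.56 [235. 240.  18.  29.] ztop 0.0535 mid [ 0.4483 -0.0308  0.0517]
side tank 0.7 [267. 173.  84.  74.] ztop 0.1021 mid [0.5754 0.1653 0.1083]
```

View pics/wrist1.png

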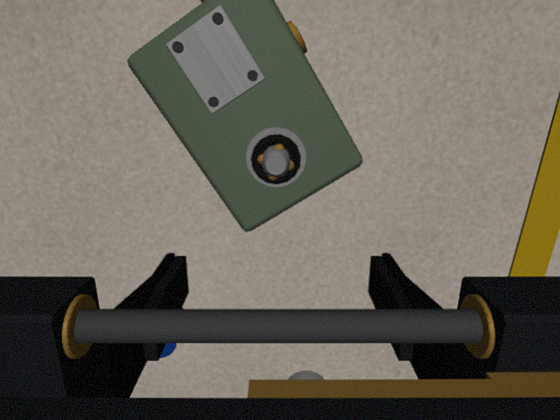

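```bash
python3 - <<'E'
from h import *
for n in ["wrist","scene","side"]:
    P=np.load(f"pics/{n}1.npy"); I=cv2.imread(f"pics/{n}1.png")
    near=np.hypot(P[...,0]-.575,P[...,1]-.167)<.05
    for lo,hi in [(.078,.084),(.084,.092),(.094,.103),(.110,.122)]:
        m=near&(P[...,2]>lo)&(P[...,2]<hi); q=P[m]
        if len(q)<4: continue
        print(n,lo,len(q),np.median(q[:,2]).round(4),"mid",((q.min(0)+q.max(0))/2)[:2].round(4),"ext",np.ptp(q,0)[:2].round(4),"mean",q.mean(0)[:2].round(4))
a=cv2.imread("pics/scene1.png")[125:215,290:390];b=cv2.imread("pics/side1.png")[125:215,220:320];w=cv2.imread("pics/wrist1.png")[115:205,225:325]
cv2.imwrite("pics/c1.png",cv2.resize(np.hstack([a,b,w]),(795,239),interpolation=cv2.INTER_CUBIC))
E
```

```text
wrist 0.078 8210 0.0809 mid [0.575  0.1675] ext [0.0999 0.0981] mean [0.5738 0.1713]
wrist 0.084 885 0.0869 mid [0.5737 0.1711] ext [0.0473 0.0474] mean [0.5738 0.1755]
wrist 0.094 989 0.0986 mid [0.5734 0.1707] ext [0.0387 0.0384] mean [0.5734 0.1724]
wrist 0.11 738 0.1157 mid [0.5732 0.1708] ext [0.0259 0.0256] mean [0.5736 0.1717]
scene 0.078 667 0.08 mid [0.575 0.167] ext [0.0994 0.098 ] mean [0.5754 0.163 ]
scene 0.084 98 0.0862 mid [0.5679 0.1709] ext [0.06   0.0454] mean [0.5787 0.1629]
scene 0.094 97 0.0976 mid [0.5759 0.1703] ext [0.0386 0.0356] mean [0.5783 0.1662]
scene 0.11 55 0.1135 mid [0.5755 0.1702] ext [0.0218 0.0199] mean [0.5764 0.1697]
side 0.078 456 0.0816 mid [0.5752 0.1663] ext [0.0983 0.0977] mean [0.5724 0.1597]
side 0.084 109 0.087 mid [0.57   0.1714] ext [0.0779 0.0902] mean [0.573  0.1604]
side 0.094 81 0.0987 mid [0.5751 0.1659] ext [0.0357 0.0307] mean [0.5739 0.1628]
side 0.11 52 0.1146 mid [0.575  0.1689] ext [0.0241 0.0271] mean [0.5748 0.1675]
```

View pics/c1.png

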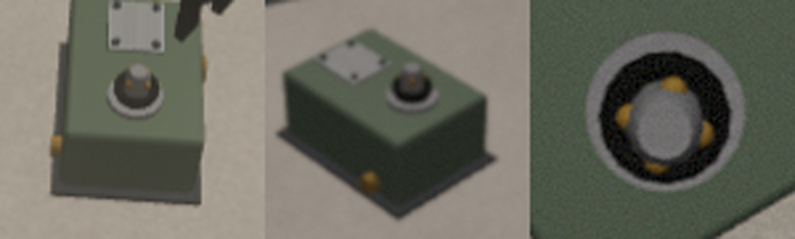

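Call:
step_arm --pt "0.003 -0.04 0 0 0 0" --pt "0.004 -0.055 0 0 0 0" --pt "0.005 -0.06 -0.01 0 0 0" --pt "0.005 -0.06 -0.02 0 0 0" --pt "0.005 -0.06 -0.02 0 0 0" --pt "0.005 -0.06 -0.02 0 0 0" --pt "0.004 -0.06 -0.02 0 0 0" --pt "0.003 -0.045 -0.01 0 0 0" --pt "0 -0.023 0 0 0 0" --pt "0 0 0 0 0 0" --pt "0 0 0 0 0 0" --pt "0 0 0 0 0 0"

```text
time: 3.75
position: [0.6092, -0.3181, 0.3066]
tool_rot: [0.706, 0.708, 0.0, -0.0]
ft_force: [0.1, 0.9, 0.5]
grip_width: 0.0869
grip_force: 0.0
```

```bash
python3 look.py 2 wrist,scene,side cap; python3 - <<'E'
from h import *
for n in ["wrist","scene","side"]:
    P=np.load(f"pics/{n}2.npy")
    m=(np.hypot(P[...,0]-.61,P[...,1]+.29)<.04)&(P[...,2]>.034)&(P[...,2]<.05);q=P[m]
    print(n,len(q),((q.min(0)+q.max(0))/2).round(4),np.ptp(q,0).round(4))
E
```

```text
[ 0.60923949 -0.31807469  0.30659819] 0.003937637971076296
wrist cap 0.66 [276. 175.  60.  66.] ztop 0.0426 mid [ 0.6072 -0.2908  0.0411]
[ 0.60925506 -0.31853532  0.30647399] 0.005957981589606032
scene cap 0.56 [215. 329.   6.   7.] ztop 0.0425 mid [ 0.5941 -0.2875  0.0408]
[ 0.60918789 -0.31913771  0.30629271] 0.007620245993621876
side cap 0.9 [343. 326.  19.  24.] ztop 0.0432 mid [ 0.6089 -0.2915  0.0414]
wrist 2696 [ 0.607  -0.291   0.0389] [0.0391 0.0393 0.0099]
scene 40 [ 0.5939 -0.2855  0.039 ] [0.0101 0.0202 0.0074]
side 325 [ 0.6093 -0.2905  0.0401] [0.039  0.0405 0.0113]
```

View pics/wrist2.png

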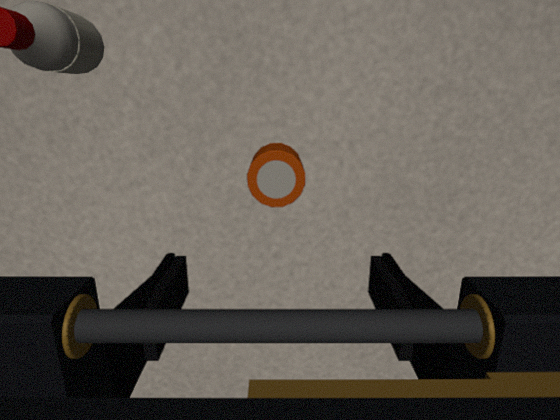

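Call:
step_arm --pt "0 0.016 0 0 0 0" --pt "0 0.016 0 0 0 0" --pt "0 0 -0.03 0 0 0" --pt "0 0 -0.035 0 0 0" --pt "0 0 -0.03 0 0 0" --pt "0 0 -0.018 0 0 0" --pt "0 0 -0.005 0 0 0" --pt "0 0 0 0 0 0" --pt "0 0 0 0 0 0" --pt "0 0 0 0 0 0" --pt "0 0 0 0 0 0"

```text
time: 5.42
position: [0.6091, -0.2883, 0.1886]
tool_rot: [0.707, 0.707, 0.0, 0.001]
ft_force: [-0.3, 0.2, -0.4]
grip_width: 0.087
grip_force: 0.0
```

Call:
step_arm --pt "0 -0.002 -0.002 0 0 0" --pt "0 0 0 0 0 0" --pt "0 0 0 0 0 0" --pt "0 0 0 0 0 0" --pt "0 0 0 0 0 0" --pt "0 0 0 0 0 0" --pt "0 0 0 0 0 0" --pt "0 0 0 0 0 0" --jaw 0 --squeeze 50

```text
time: 6.42
position: [0.6089, -0.2901, 0.1859]
tool_rot: [0.707, 0.707, -0.0, -0.0]
ft_force: [0.1, 0.6, -0.3]
grip_width: 0.0387
grip_force: 49.8
```

Call:
step_arm --pt "0 0 0.03 0 0 0" --pt "0 0 0.05 0 0 0" --pt "0 0 0.05 0 0 0" --pt "-0.001 0.02 0.02 0 0 0" --pt "0 0 0 0 0 0" --pt "0 0 0 0 0 0" --pt "0 0 0 0 0 0" --squeeze 60

```text
time: 7.3
position: [0.6075, -0.27, 0.3335]
tool_rot: [0.707, 0.707, -0.0, -0.002]
ft_force: [1.1, -0.4, -0.4]
grip_width: 0.0385
grip_force: 59.7
```

```bash
python3 look.py 3 wrist,scene,side cap; python3 - <<'E'
from h import *
o=get_obs();print(o["position"],o["ft_force"],o["grip_width"])
for n in ["wrist","scene","side"]:
    P=np.load(f"pics/{n}3.npy").reshape(-1,3);I=cv2.imread(f"pics/{n}3.png").reshape(-1,3).astype(int)
    d=P-o["position"]
    m=(np.hypot(d[:,0],d[:,1])<.035)&(d[:,2]>-.20)&(d[:,2]<-.135)&(I[:,2]>I[:,0]+30);q=d[m]
    w=(np.hypot(d[:,0],d[:,1])<.03)&(abs(d[:,2]+.146)<.006)
    for x in (q,d[w]):
        if len(x)>4: print(n,len(x),((x.min(0)+x.max(0))/2).round(4),np.ptp(x,0).round(4),x.min(0).round(4),x.max(0).round(4))
E
```

```text
[ 0.60750531 -0.27003513  0.3335373 ] 0.010151980004045292
wrist cap 0.9 [280. 300. 101. 124.] ztop 0.1897 mid [ 0.6068 -0.2699  0.1882]
[ 0.60770196 -0.27034525  0.33409942] 0.008349430589220828
scene cap 0.61 [216. 291.  21.  16.] ztop 0.2559 mid [ 0.6273 -0.2839  0.2555]
[ 0.60781768 -0.27045488  0.33476365] 0.007372588583521871
side cap 0.65 [348. 267.  19.  27.] ztop 0.192 mid [ 0.6096 -0.2767  0.1904]
[ 0.60788165 -0.27038472  0.33534181] [ 0.03857717  0.31931684 -0.98809258] 0.038452137593900905
wrist 5720 [-1.000e-03 -1.000e-04 -1.659e-01] [0.04   0.0401 0.0415] [-0.021  -0.0201 -0.1867] [ 0.019   0.0199 -0.1451]
wrist 5069 [-1.00e-04 -1.00e-04 -1.46e-01] [0.0558 0.0401 0.012 ] [-0.028  -0.0201 -0.152 ] [ 0.0278  0.0199 -0.14  ]
scene 32 [-0.0091  0.0011 -0.165 ] [0.0208 0.0392 0.0393] [-0.0195 -0.0185 -0.1846] [ 0.0013  0.0207 -0.1454]
scene 63 [-0.0134  0.0047 -0.1458] [0.0297 0.032  0.0095] [-0.0282 -0.0113 -0.1505] [ 0.0015  0.0207 -0.141 ]
side 454 [ 0.0013 -0.0063 -0.1635] [0.0419 0.0309 0.0457] [-0.0197 -0.0217 -0.1864] [ 0.0222  0.0092 -0.1407]
side 331 [-0.0003 -0.006  -0.146 ] [0.0559 0.0304 0.0119] [-0.0282 -0.0213 -0.152 ] [ 0.0277  0.0092 -0.1401]
```

View pics/wrist3.png

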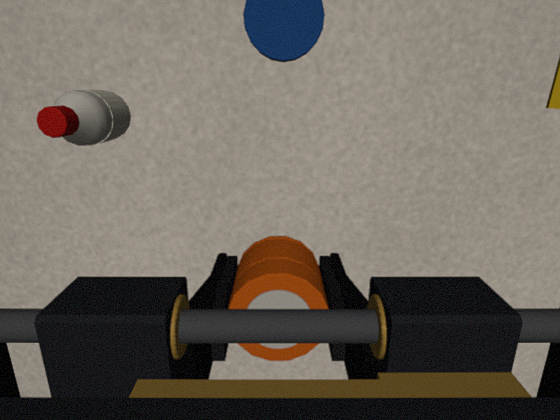

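Call:
step_arm --pt "-0.002 0.04 0.005 0 0 0" --pt "-0.004 0.055 0.005 0 0 0" --pt "-0.005 0.06 0 0 0 0" --pt "-0.005 0.06 0 0 0 0" --pt "-0.005 0.06 0 0 0 0" --pt "-0.005 0.06 0 0 0 0" --pt "-0.004 0.055 0 0 0 0" --pt "-0.003 0.036 0 0 0 0" --pt "0 0.015 0 0 0 0" --pt "0 0 0 0 0 0" --pt "0 0 0 0 0 0" --pt "0 0 0 0 0 0"

```text
time: 9.1
position: [0.5753, 0.1693, 0.3459]
tool_rot: [0.708, 0.706, -0.0, 0.0]
ft_force: [-0.9, -0.4, -0.0]
grip_width: 0.0385
grip_force: 59.7
```

```bash
python3 - <<'E'
from h import *
o=get_obs();print(o["time"],o["position"],R.from_quat(o["tool_rot"]).as_matrix()[:,2],o["ft_force"],o["grip_width"])
for n in ["wrist","scene","side"]:
    o=get_obs();c=camera(n);P=pts(c,o);cv2.imwrite(f"pics/{n}4.png",c["pixels"])
    near=np.hypot(P[...,0]-.575,P[...,1]-.170)<.045
    for lo,hi in [(.084,.092),(.094,.103),(.110,.122)]:
        q=P[near&(P[...,2]>lo)&(P[...,2]<hi)]
        if len(q)>4: print(n,lo,len(q),((q.min(0)+q.max(0))/2)[:2].round(4),np.ptp(q,0)[:2].round(4))
    I=c["pixels"].astype(int);d=P-o["position"]
    q=d[(np.hypot(d[...,0],d[...,1])<.035)&(d[...,2]>-.20)&(d[...,2]<-.135)&(I[...,2]>I[...,0]+30)]
    if len(q)>4: print(n,"cap",q.min(0).round(4),q.max(0).round(4))
print(get_obs()["position"])
a=cv2.imread("pics/scene4.png")[90:210,270:410];b=cv2.imread("pics/side4.png")[90:210,200:340]
cv2.imwrite("pics/c4.png",cv2.resize(np.hstack([a,b]),(800,343),interpolation=cv2.INTER_CUBIC))
E
```

```text
9.1 [0.57532395 0.16930226 0.3459078 ] [-2.76936862e-05 -3.08470802e-04 -9.99999952e-01] [-0.88604643 -0.36019137 -0.02031556] 0.0385018845859446
wrist 0.084 1084 [0.5737 0.1744] [0.0474 0.0413]
wrist 0.094 1128 [0.5735 0.1745] [0.0383 0.0311]
wrist 0.11 735 [0.5736 0.1749] [0.0252 0.0182]
wrist cap [-0.0201 -0.021  -0.1847] [ 0.0198  0.0192 -0.1432]
scene 0.084 97 [0.5747 0.1708] [0.0477 0.0467]
scene 0.094 98 [0.5754 0.1705] [0.0369 0.0383]
scene 0.11 54 [0.5762 0.1699] [0.0207 0.0204]
scene cap [-0.0191 -0.0216 -0.1845] [ 0.0197  0.0109 -0.1427]
side 0.084 101 [0.5776 0.1633] [0.0828 0.0629]
side 0.094 82 [0.5751 0.1668] [0.0371 0.0327]
side 0.11 50 [0.5751 0.1688] [0.0239 0.0232]
side cap [-0.0185 -0.0234 -0.1835] [ 0.0228  0.018  -0.1378]
[0.57517109 0.16985238 0.34590287]
```

View pics/c4.png

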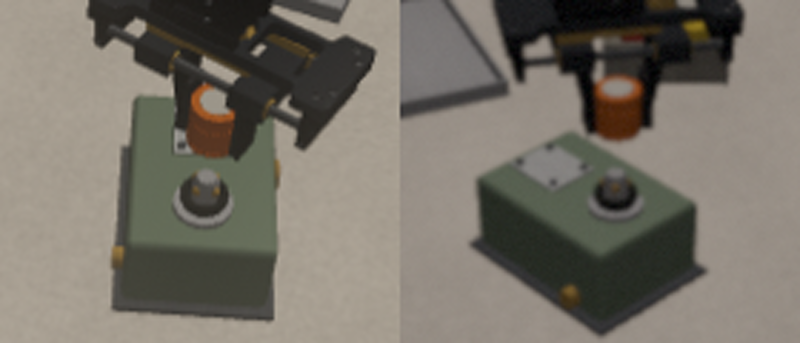

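Call:
step_arm --pt "0 0 -0.015 0 0 0" --pt "0 0 -0.015 0 0 0" --pt "0 0 -0.01 0 0 0" --pt "0 0 -0.004 0 0 0" --pt "0 0 -0.003 0 0 0" --pt "0 0 -0.002 0 0 0" --pt "0 0 -0.001 0 0 0" --pt "0 0 0 0 0 0" --pt "0 0 0 0 0 0" --pt "0 0 0 0 0 0"

```text
time: 10.5
position: [0.575, 0.1708, 0.2961]
tool_rot: [0.707, 0.707, 0.0, 0.0]
ft_force: [-0.2, -0.3, -0.8]
grip_width: 0.0386
grip_force: 59.7
```

Call:
step_arm --pt "0 0 -0.001 0 0 0" --pt "0 0 -0.001 0 0 0" --pt "0 0 -0.001 0 0 0" --pt "0 0 0 0 0 0" --pt "0 0 0 0 0 0"

```text
time: 11.12
position: [0.575, 0.1712, 0.2943]
tool_rot: [0.707, 0.707, 0.001, 0.0]
ft_force: [-1.8, 1.4, 7.4]
grip_width: 0.0385
grip_force: 59.7
```

Call:
step_arm --pt "0 0 -0.0015 0 0 0" --pt "0 0 -0.0015 0 0 0" --pt "0 0 -0.0015 0 0 0" --pt "0 0 -0.0015 0 0 0" --pt "0 0 0 0 0 0" --pt "0 0 0 0 0 0"

```text
time: 11.88
position: [0.5746, 0.1709, 0.2857]
tool_rot: [0.707, 0.707, -0.001, -0.001]
ft_force: [-0.2, 2.4, -7.1]
grip_width: 0.0386
grip_force: 59.7
```

Call:
step_arm --pt "0 0 -0.0015 0 0 0" --pt "0 0 -0.0015 0 0 0" --pt "0 0 -0.0015 0 0 0" --pt "0 0 -0.001 0 0 0" --pt "0 0 0 0 0 0" --pt "0 0 0 0 0 0"

```text
time: 12.62
position: [0.5749, 0.171, 0.2822]
tool_rot: [0.707, 0.707, 0.0, 0.0]
ft_force: [-2.0, 3.1, 5.4]
grip_width: 0.0388
grip_force: 59.7
```

Call:
step_arm --pt "0 0 -0.0015 0 0 0" --pt "0 0 -0.0015 0 0 0" --pt "0 0 -0.001 0 0 0" --pt "0 0 0 0 0 0" --pt "0 0 0 0 0 0" --pt "0 0 0 0 0 0"

```text
time: 13.38
position: [0.5748, 0.171, 0.2798]
tool_rot: [0.707, 0.707, 0.0, 0.0]
ft_force: [-5.3, 1.6, 13.7]
grip_width: 0.0386
grip_force: 59.7
```

Call:
step_arm --pt "-0.0005 0 -0.001 0 0 0" --pt "0 0 -0.001 0 0 0" --pt "0 0 0 0 0 0" --pt "0 0 0 0 0 0" --pt "0 0 0 0 0 0" --pt "0 0 0 0 0 0"

```text
time: 14.12
position: [0.5746, 0.171, 0.2796]
tool_rot: [0.707, 0.707, 0.001, 0.001]
ft_force: [-5.8, 2.7, 24.0]
grip_width: 0.0383
grip_force: 59.7
```

```bash
python3 - <<'E'
from h import *
for n in ["wrist","scene","side"]:
    o=get_obs();c=camera(n);P=pts(c,o);cv2.imwrite(f"pics/{n}5.png",c["pixels"])
    I=c["pixels"].astype(int);d=P-o["position"]
    q=P[(np.hypot(d[...,0],d[...,1])<.03)&(d[...,2]>-.20)&(d[...,2]<-.125)&(I[...,2]>I[...,0]+30)]
    if len(q)>4: print(n,"cap",q.min(0).round(4),q.max(0).round(4),np.percentile(q[:,2],[2,98]).round(4))
o=get_obs();print(o["position"],o["ft_force"],o["grip_width"],o["time"])
a=cv2.imread("pics/scene5.png")[90:210,270:410];b=cv2.imread("pics/side5.png")[90:210,200:340]
cv2.imwrite("pics/c5.png",cv2.resize(np.hstack([a,b]),(800,343),interpolation=cv2.INTER_CUBIC))
E
```

```text
wrist cap [0.5548 0.1498 0.086 ] [0.5953 0.1902 0.1366] [0.0964 0.1356]
scene cap [0.5561 0.1507 0.0893] [0.5956 0.1896 0.1361] [0.0914 0.1355]
side cap [0.5565 0.1488 0.0935] [0.5967 0.1888 0.1486] [0.0944 0.1384]
[0.57457051 0.17096305 0.279618  ] [-7.11499877  1.0910335  24.29460174] 0.03848141186497885 14.275
```

View pics/c5.png

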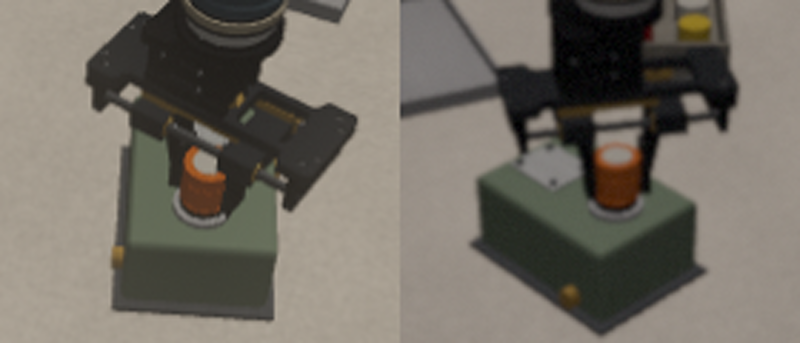

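The picture shows the cap upright on the seal inside the boss ring, at about (205,190) on the left and (617,180) on the right. Its top is at about 0.134 m, which means the seal is fully squeezed, and the press is steady at 24 N.

```bash
python3 -c "
from rig import *
print(hand_in())"
```

```text
the job is handed in; nothing more can be done
None
```

I handed the job in at about 14 s with the cap clicked over the lugs, the seal squeezed down about 4 mm and the gripper still pressing at about 24 N; the bystanders weren't touched.

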